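# Fetch the blue-capped vial from under the propped guard flap

### The job

Raise the clear guard flap of the white sample box right up by its bar handle, and swing the orange prop stay all the way in under it so that the flap stays up. Then take out the blue-capped vial and stand it upright in the small square aluminium tray on the bench. Leave the flap propped open on its stay, and the white-capped vial standing in the box where it is.

Things in the scene. Friction and masses are not known exactly. Their poses are not given: they have to be found in the camera images.
- guard_box: White open sample box fixed to the bench, 190 (x) x 260 (y) x 65 mm high, walls and floor 5 mm, closed by a clear blue-framed flap. Origin: centre of its underside on the bench; its x axis points from the front wall (nearest the robot) to the rear wall with the hinge, its y axis to the left, z up. The hinge line runs along y at x = +95 mm, z = 69 mm. The steel post that carries the orange prop stay stands outside the right wall at x = +65, y = -160 mm and is 165 mm high.
- guard_flap (a joint): Angle of the flap about its hinge on the rear rim, rad: 0 shut (level), growing as the front edge rises and goes back, stop at 1.53 (nearly upright). The flap is 5 mm thick, 252 mm wide and 220 g. A damped hinge: moving it needs 2 N m per rad/s (about 4 N at the handle at 0.1 m/s). Let go near the stop it sinks slowly (over 10 s to sink from the stop to the height of the stay); it shuts wholly unless the stay holds it. With the stay in, it rests at about 1.34.
- flap_handle (a point): Centre of the steel bar handle of the flap: a round bar 10 mm thick, 104 mm long, along the box's y axis, held in the plane of the flap 40 mm beyond its front edge, 230 mm from the hinge line. It can be pinched from above across the bar and turns between the fingers as the flap rises.
- prop_stay (a joint): Angle of the orange prop stay about its upright post, rad: 0 folded (its 80 mm prop arm points to the front, beside the box), growing clockwise seen from above to a stop at 1.57, where the prop arm points to the left (+y of the box) over the box and under the raised flap. The arm is a 10 mm rod 164 mm above the bench; it only passes under the flap when the flap is above 1.36. It stays where it is left (friction about 3.3 N at the pin).
- stay_pin (a point): Middle of the upright orange grip pin of the prop stay: 15 mm thick, its top 18 mm above this point, the stay's level rod 17 mm below this point. The pin is 60 mm from the axis of the post, and in the box frame goes from (+30, -52) mm to (-52, -30) mm relative to the post as the stay is swung in. It can be pinched from above and turns between the fingers.
- blue_vial_center (a point): Centre (25 mm above its underside) of the glass vial with the blue cap, 22 mm thick and 50 mm high, about 26 to 46 g, standing in the box; z axis along the vial, up.
- white_vial_center (a point): Centre of the other vial in the box, the same but with a white cap. To be left alone.
- carry_tray: Small square open aluminium tray, 110 x 110 x 14 mm, wall and floor 3 mm, lying on the bench to the right of the box. Origin: centre of its underside.

How it is judged:
By the outcome, as a careful person would: the job done as asked, in the order asked, and still so for the second after the job is handed in, with the robot touching nothing.
It also fails if it takes over 72 s, if anything falls off the work surface, if the arm or the gripper's body presses on something with over 40 N, if the wrist force passes 120 N, or if a joint passes its speed limit or range.

### The arm

A 6-joint arm with a two-finger parallel gripper is mounted at the origin on a cart in front of the work surface, level with it; the furniture and walls round the work are solid. World frame = base frame: x ahead of the robot, y to its left, z up, the work surface at z = 0. Lengths are in m, angles in rad, forces in N, time in s.
With the tool pointing down it reaches from about 0.3 to 0.875 m from the base axis. Payload 6.4 kg.
Tool frame: the origin (TCP) lies at the very end of the fingers, on their centre line; the grasp point (between the pads) lies ctrl.pinch_z behind it (ctrl.pinch_z is the distance from the TCP to the grasp point, in m); y points along the fingers, z is the direction in which the jaws open and shut, and the axes are right-handed (so a half turn about y gives the same grasp; the last joint's range is limited). The gripper opens to 85 mm and grips with 20 to 120 N. Pads are 22 mm wide; open, the fingers measure 114 mm over their backs; the gripper's body (76 mm by 85 mm) begins 54 mm behind the grasp point. The pads swing forward as they close: fully open they stand 13 mm farther back than shut.
Start: joints at [-1.362, 0.181, 1.607, -0, 1.354, -0.206], TCP at [0.232, -0.526, 0.231] pointing down, gripper open.
Joint ranges: [-2.99, 2.99], [-0.89, 2.07], [0.3, 2.58], [-1.14, 4.28], [0, 2.63], [-3.12, 3.12]. Speed limits (rad/s): [2.57, 2.57, 3.01, 3.14, 3.14, 3.14].

### API

Orientations are given as a unit quaternion [w, x, y, z].
In Python, from bench import ctrl gives the robot as it stands.
- The arm moves only by the shell command python3 -m pendant 'ROWS'. ROWS is JSON, one flat list of numbers, 7 for each row, row after row: the shift along the world's x, y, z in m, then the turn, a rotation vector about the world's x, y, z in degrees, then the finger opening in m, from 0 to 0.0854. In form: [tx, ty, tz, rx, ry, rz, hand, tx, ty, tz, rx, ry, rz, hand, ...]. A call has 1 to 12 rows; each row shifts and turns the commanded pose from where the row before left it; what a row does not reach is not made up. A row lasts 1/8 s, in which the tool goes at most 62.5 mm and 10.7 degrees, less where a joint would pass 70% of its speed; a pose out of reach is approached as far as the arm can. A call with a gripper value outside its range is refused whole. The fingers move at their own pace and stop on an object; the grip force is fixed at half the most. Time passes only in rows, so rows that do not move let the fingers close. It gives the time, the measured TCP pose, the force and the opening at its end, in the units of the state.
- ctrl.get_obs(): the state, without advancing time (a new reading comes with each control period).
- ctrl.camera(name): name is "scene" or "side" or "wrist"; returns the picture (384x512x3 uint8, red, green, blue); there is no depth.
- ctrl.camera_info(name): a dict with "fx", "fy", "cx", "cy" (pixels), "origin" and "rotation" of the camera in the world; the wrist camera has in their place "tool_from_camera" (4x4, takes a point from camera to tool coordinates, whose origin is the TCP and whose axes are the tool frame's). Camera axes: x right, y down, z forward; pixel columns grow to the right and rows downward; lengths in m; the calibration is good to about 2 mm. A picture is of the moment at which its call begins: read the wrist's pose just before it. camera_info takes no time and is no camera call.
- ctrl.hand_in(): hands the job in, once; it reports no verdict.
Trained networks look in the newest picture that a camera, given by its name, has taken for a name from the list of things; names that differ only in an ending like _2 or _b are one class to them, and where a whole thing is asked for, a point or a joint stands for the part that bears it (a point fixed in the world has none). Each returns a list of dicts, best first, with "score" (0 to 1); they miss things now and then, are a little off and sometimes report something else, mostly with a low value. They report only what shows in the picture. A call takes as long as a camera call.
- ctrl.silhouettes(target, camera): "mask" (384x512 bool, what is visible of it) and "bbox" ([left, top, right, bottom] in pixels, round what is visible of it).
The state is a dict: "time_s": time; "q": joint angles; "dq": joint speeds; "joint_efforts": joint torques, N m; "eef_pos": TCP position; "eef_rot": TCP orientation; "wrist_force": force on the tool from outside, world axes, zero at the start; "torque": the same for the moment, N m; "opening": opening from 0.0 (shut) to 1.0 (fully open).
Only numpy, scipy, OpenCV 4.12 (cv2) and the standard library are available. Lean on these libraries where they do the work, as an engineer would, in place of code of your own. Each camera call takes 0.05 s, during which the arm holds its last target.

## Working session

There is one attempt and no reset: what is moved stays moved. The work goes in short steps, Python scripts to look and compute and a shell command to move; the robot and the scene stay as the last step left them, time stands still between calls to the robot, and variables do not carry over. Pictures are saved under pics/ and viewed, and the job is handed in when it is done.

```bash
ls; mkdir -p pics
python3 - <<'E'
from bench import ctrl
import cv2,numpy as np
o=ctrl.get_obs();print(o);print(ctrl.pinch_z)
for n in ["scene","side","wrist"]:
    im=ctrl.camera(n);cv2.imwrite(f"pics/a_{n}.png",im[:,:,::-1]);print(n,ctrl.camera_info(n))
E
```

```text
pics
{'time_s': 0.0, 'q': array([-1.36232245e+00,  1.81547620e-01,  1.60800968e+00, -9.28616315e-07,
        1.35380986e+00, -2.06304964e-01]), 'dq': array([-6.67654399e-04,  9.03612528e-04,  1.90069402e-03, -2.30152043e-06,
       -2.03547642e-04, -4.98302643e-04]), 'joint_efforts': array([ 1.90041210e-04, -4.44865859e+01, -3.51341200e+01, -1.38490145e-04,
        9.03606619e-03, -1.63244266e-05]), 'eef_pos': array([ 0.23161317, -0.52568051,  0.23037966]), 'eef_rot': array([ 0.14559652, -0.14559852,  0.69258184, -0.69132708]), 'wrist_force': array([ 0.38731059, -0.22570497,  0.11437602]), 'torque': array([ 0.0358487 ,  0.05815974, -0.01756369]), 'opening': 1.0006479567769813}
0.0187
scene {'fx': 494.09739654369986, 'fy': 494.09739654369986, 'cx': 246.6553702505877, 'cy': 198.48800414813425, 'origin': array([-0.28253118,  0.61872394,  0.67647125]), 'rotation': array([ 0.2338616 , -0.37988663,  0.76255504, -0.46851329])}
side {'fx': 388.5931068289998, 'fy': 388.5931068289998, 'cx': 253.371668728272, 'cy': 183.21382433368225, 'origin': array([0.40034013, 0.87326651, 0.5248595 ]), 'rotation': array([ 0.06057363, -0.08839705,  0.83051124, -0.54659663])}
wrist {'fx': 286.21917809047636, 'fy': 286.21917809047636, 'cx': 257.2623358934353, 'cy': 191.15859601529, 'tool_from_camera': array([[ 5.88205837e-04,  9.45548145e-01,  3.25481735e-01,
        -8.34157475e-02],
       [ 2.56989366e-05, -3.25481805e-01,  9.45548303e-01,
        -1.41960455e-01],
       [ 9.99999827e-01, -5.47812496e-04, -2.15749879e-04,
        -5.44335336e-04],
       [ 0.00000000e+00,  0.00000000e+00,  0.00000000e+00,
         1.00000000e+00]])}
```

View pics/a_scene.png

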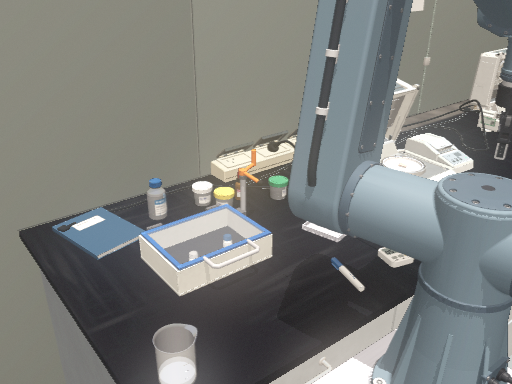

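View pics/a_side.png

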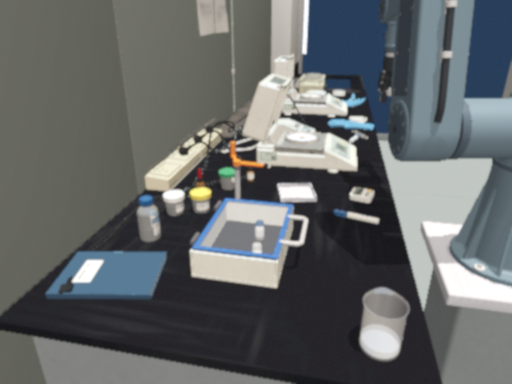

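View pics/a_wrist.png

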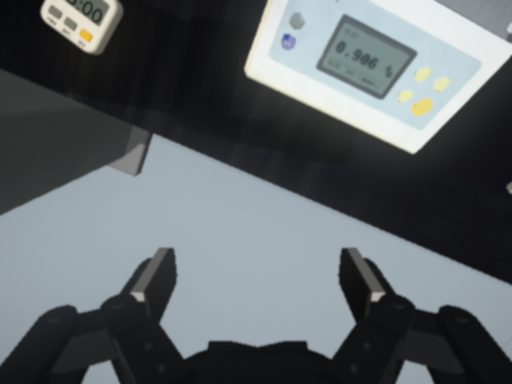

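The scene picture shows the box around (205,245) with the handle at (232,255), the orange stay at (250,168), and the tray partly hidden at (323,231). The side picture shows the box at (250,240) and the tray at (297,193). Next I zoom in and run the networks.

```bash
cat > h.py <<'E'
from bench import ctrl
import numpy as np,cv2
from scipy.spatial.transform import Rotation as R
def cam(n):
    i=ctrl.camera_info(n);K=np.array([[i['fx'],0,i['cx']],[0,i['fy'],i['cy']],[0,0,1]])
    if 'origin' in i:
        q=i['rotation'];return K,R.from_quat([q[1],q[2],q[3],q[0]]).as_matrix(),np.array(i['origin'])
    o=ctrl.get_obs();q=o['eef_rot'];Rt=R.from_quat([q[1],q[2],q[3],q[0]]).as_matrix();T=i['tool_from_camera']
    return K,Rt@T[:3,:3],o['eef_pos']+Rt@T[:3,3]
def proj(P,c):
    K,Rm,o=c;p=(np.asarray(P,float).reshape(-1,3)-o)@Rm@K.T
    return p[:,:2]/p[:,2:]
def ray(px,c):
    K,Rm,o=c;return Rm@np.linalg.inv(K)@np.array([px[0],px[1],1.])
def onz(px,z,c):
    d=ray(px,c);o=c[2];return o+d*(z-o[2])/d[2]
def tri(obs):
    A=[];b=[]
    for px,c in obs:
        d=ray(px,c);d/=np.linalg.norm(d);M=np.eye(3)-np.outer(d,d);A.append(M);b.append(M@c[2])
    A=np.vstack(A);b=np.hstack(b);x=np.linalg.lstsq(A,b,rcond=None)[0];return x,np.linalg.norm(A@x-b)
E
python3 - <<'E'
from h import *
for n in ["scene","side"]:
    im=ctrl.camera(n)[:,:,::-1].copy()
    col=[(0,0,255),(0,255,0),(255,0,0),(0,255,255),(255,0,255),(255,255,0)]
    for t in ["guard_box","guard_flap","flap_handle","prop_stay","stay_pin","blue_vial_center","white_vial_center","carry_tray"]:
        r=ctrl.silhouettes(t,n)
        for x in r[:2]:
            ys,xs=np.where(x['mask']);print(n,t,round(x['score'],2),np.round(x['bbox'],0),xs.mean().round(1) if len(xs) else 0,ys.mean().round(1) if len(ys) else 0,len(xs))
    x0,y0=(130,140) if n=="scene" else (180,130)
    cv2.imwrite(f"pics/b_{n}.png",cv2.resize(im[y0:y0+150,x0:x0+ (160 if n=="scene" else 150)],None,fx=4,fy=4,interpolation=cv2.INTER_CUBIC))
E
```

```text
scene guard_box 0.95 [139. 150. 269. 295.] 206.4 243.7 8186
scene guard_flap 0.61 [240. 148. 260. 184.] 250.6 171.2 253
scene flap_handle 0.8 [142. 204. 269. 269.] 206.1 236.8 4877
scene prop_stay 0.78 [239. 148. 262. 186.] 250.4 169.3 276
scene stay_pin 0.73 [237. 149. 261. 185.] 250.3 168.2 283
scene blue_vial_center 0.27 [143. 205. 268. 271.] 205.5 237.0 4828
scene carry_tray 0.79 [301. 219. 344. 246.] 321.8 231.3 368
side guard_box 0.59 [189. 141. 308. 287.] 245.1 237.6 8188
side guard_flap 0.95 [194. 200. 308. 262.] 249.1 229.4 4691
side flap_handle 0.85 [190. 199. 308. 258.] 249.1 229.4 4790
side prop_stay 0.6 [231. 143. 270. 166.] 244.2 159.4 281
side prop_stay 0.51 [277. 184. 315. 205.] 296.2 192.6 624
side stay_pin 0.61 [228. 143. 269. 170.] 242.9 158.9 279
side carry_tray 0.83 [278. 185. 315. 206.] 296.1 192.6 628
```

View pics/b_scene.png

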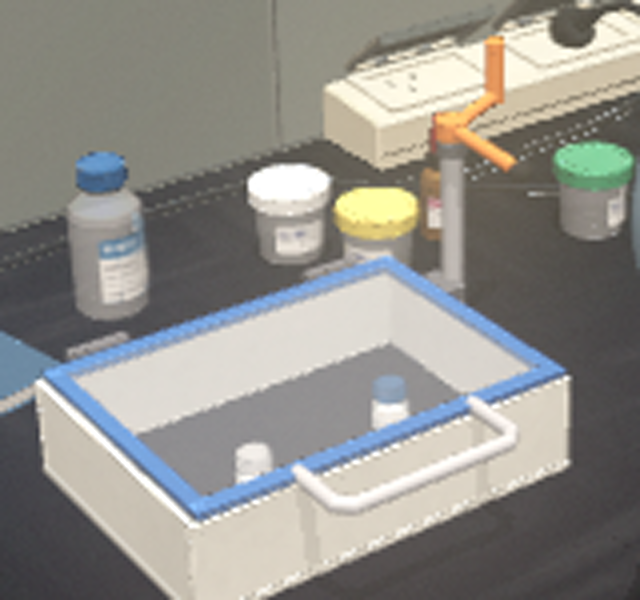

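View pics/b_side.png

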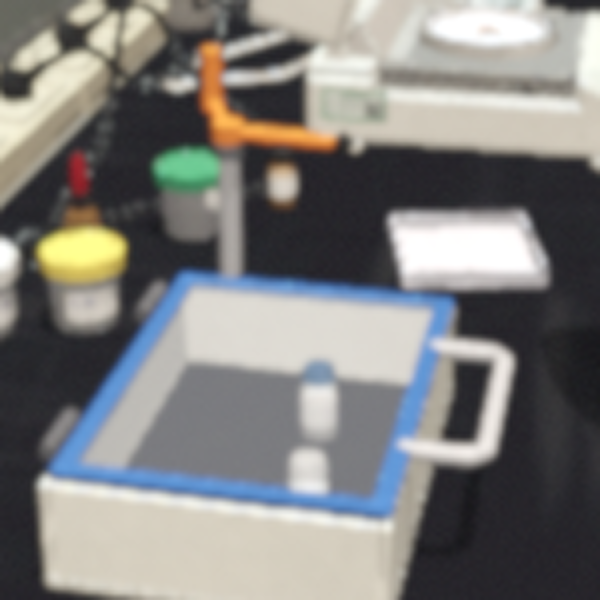

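```bash
cat > fit.py <<'E'
from h import *
from scipy.optimize import least_squares
S=cam('scene');D=cam('side')
F={'rr':(.095,-.126,.0715),'fr':(-.095,-.126,.0715),'fl':(-.095,.126,.0715),'rl':(.095,.126,.0715),'hl':(-.138,.052,.069),'hr':(-.138,-.052,.069),
'pin':(.095,-.212,.164+.035),'post':(.065,-.160,.168)}
sc={'fr':(271.2,233),'rr':(227.5,204.5),'rl':(141.3,233.8),'fl':(180,269.5),'hl':(217,265.8),'hr':(258.5,248),'pin':(253.8,150.5),'post':(243,171.3)}
sd={'rr':(225.8,198),'fr':(293.8,204.5),'fl':(277.5,258.8),'rl':(192.5,248),'hr':(307,218),'hl':(301.3,244.3),'pin':(232.5,142),'post':(237.5,162.5)}
def T(p,P): 
    c,s=np.cos(p[2]),np.sin(p[2]);P=np.asarray(P);return np.stack([p[0]+c*P[...,0]-s*P[...,1],p[1]+s*P[...,0]+c*P[...,1],P[...,2]],-1)
def res(p):
    r=[]
    for d,c in((sc,S),(sd,D)):
        ks=list(d);r.append((proj(T(p,np.array([F[k] for k in ks])),c)-np.array([d[k] for k in ks])).ravel())
    return np.hstack(r)
s=least_squares(res,[.6,.2,0],loss='soft_l1')
p=s.x
if __name__=='__main__':
    print(p,np.degrees(p[2]));print(np.round(res(p).reshape(-1,2),1))
    # vials: side cap centre, scene cap centre
    for n,a,b,z in (('blue',(390/4+130,390/4+140),(319/4+180,375/4+130),0),('white',(254/4+130,455/4+140),(308/4+180,462/4+130),0)):
        print(n,tri([(a,S),(b,D)]))
    print('tray',[onz(q,.014,D) for q in ((388/4+180,212/4+130),(527/4+180,210/4+130),(548/4+180,278/4+130),(405/4+180,282/4+130))])
    print('handle',T(p,(-.135,0,.069)),'pin',T(p,(.095,-.212,.181)))
    print('pin tri',tri([(sc['pin'],S),(sd['pin'],D)]),'post',tri([(sc['post'],S),(sd['post'],D)]))
E
python3 fit.py
```

```text
[ 0.58867084  0.08480816 -0.01382083] -0.7918751015926602
[[ 0.6 -0.4]
 [-0.4 -1.4]
 [-1.4 -2. ]
 [-1.  -0.7]
 [ 2.4  1.5]
 [-0.4  3.5]
 [-0.7  0.8]
 [ 0.9 -0.9]
 [-1.2 -0.2]
 [ 0.4  0.1]
 [ 0.3 -0.4]
 [-2.4 -0.9]
 [ 0.8  2.5]
 [ 1.7 -1.4]
 [-0.4  1.5]
 [ 0.3 -1.5]]
blue (array([0.56865234, 0.03609443, 0.04775364]), np.float64(0.000898202828242976))
white (array([0.55343248, 0.14186485, 0.05109876]), np.float64(0.00013753848112120552))
tray [array([ 0.57873133, -0.3045358 ,  0.014     ]), array([ 0.46596471, -0.33235085,  0.014     ]), array([ 0.44020766, -0.20411425,  0.014     ]), array([ 0.54503443, -0.1750639 ,  0.014     ])]
handle [0.45368374 0.08667391 0.069     ] pin [ 0.68073185 -0.12848453  0.181     ]
pin tri (array([ 0.67970768, -0.12986412,  0.20206447]), np.float64(0.001136090086388346)) post (array([ 0.6519759 , -0.07356847,  0.16524634]), np.float64(0.0010258562069450712))
```

```bash
cat >> h.py <<'E'
def st():
    o=ctrl.get_obs();q=o['eef_rot'];M=R.from_quat([q[1],q[2],q[3],q[0]]).as_matrix()
    print('t',round(o['time_s'],2),'tcp',o['eef_pos'].round(4),'jaw',M[:,2].round(3),'fing',M[:,1].round(3),'F',o['wrist_force'].round(1),'open',round(o['opening'],3),'q',o['q'].round(2))
E
python3 -c "
from h import *
st()"
```

```text
t 1.05 tcp [ 0.2317 -0.5262  0.2313] jaw [ 0.403 -0.915 -0.   ] fing [-0.  0. -1.] F [ 1.   0.1 -0.9] open 1.0 q [-1.36  0.18  1.61 -0.    1.35 -0.21]
```

```bash
python3 -m pendant '[0.008,0.023,0,0,0,3,0.085, 0.0165,0.046,0,0,0,5,0.085, 0.0165,0.046,0,0,0,5,0.085, 0.0165,0.046,0,0,0,5,0.085, 0.0165,0.046,0,0,0,5,0.085, 0.0165,0.046,0,0,0,5,0.085, 0.0165,0.046,-0.005,0,0,5,0.085, 0.0165,0.046,-0.005,0,0,5,0.085, 0.0165,0.046,-0.005,0,0,5,0.085, 0.0165,0.046,-0.005,0,0,5,0.085, 0.0165,0.046,-0.005,0,0,5,0.085, 0.0165,0.046,-0.005,0,0,5,0.085]'
python3 -m pendant '[0.0165,0.046,0,0,0,5,0.06, 0.01,0.028,0,0,0,4,0.06, 0.004,0.010,0,0,0,3.4,0.06, 0,0,0,0,0,0,0.06]'
python3 - <<'E'
from h import *
st()
c=cam('wrist');im=ctrl.camera('wrist')[:,:,::-1].copy();st()
from fit import p,T
for P in [(-.135,0,.069),(-.135,.052,.069),(-.135,-.052,.069),(-.095,-.126,.0715),(-.095,.126,.0715)]:
    u=proj(T(p,P),c)[0];print(u);cv2.drawMarker(im,tuple(int(v) for v in u),(0,0,255),0,8)
cv2.imwrite('pics/c.png',im)
for n in('flap_handle','blue_vial_center','white_vial_center'):
    for r in ctrl.silhouettes(n,'wrist')[:2]: print(n,r['score'],r['bbox'])
E
```

```text
time_s: 2.55
eef_pos: [0.4218, 0.0043, 0.2015]
eef_rot: [-0.464, 0.463, -0.534, 0.534]
wrist_force: [1.0, -0.9, -0.4]
opening: 0.996
time_s: 3.05
eef_pos: [0.4517, 0.0867, 0.2012]
eef_rot: [-0.518, 0.518, -0.481, 0.481]
wrist_force: [-1.1, -0.2, -1.0]
opening: 0.704
t 3.05 tcp [0.4517 0.0867 0.2012] jaw [ 0.997  0.074 -0.   ] fing [-0. -0. -1.] F [-1.1 -0.2 -1. ] open 0.704 q [-0.07 -0.05  1.92 -0.    1.28 -0.14]
t 3.1 tcp [0.4516 0.0862 0.2012] jaw [ 0.997  0.072 -0.   ] fing [-0. -0. -1.] F [-0.4  0.7 -0.4] open 0.7 q [-0.07 -0.05  1.92 -0.    1.28 -0.14]
[260.01949392 181.81878529]
[264.98077987 129.28602963]
[255.60947101 228.51447225]
[285.03691431 290.64460637]
[319.92287505  46.13977854]
flap_handle 0.79 [251.8, 47.8, 512.0, 301.5]
```

View pics/c.png

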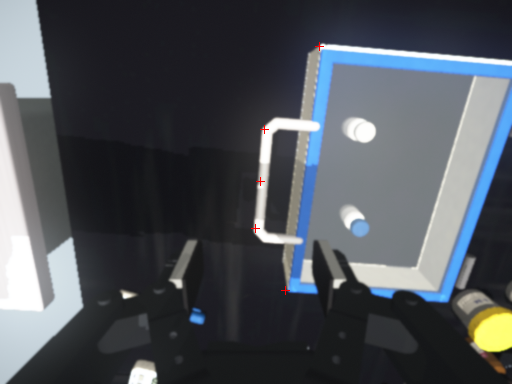

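Run:
```python
from h import *
c=cam('wrist')
for n,u,z in (('bar_l',(268,127),.069),('bar_r',(260,237),.069),('blue',(360,228),.0555),('white',(366,131),.0555),('corner_rr',(446,301),.0715),('corner_fr',(290,291),.0715),('fl',(321,46),.0715)):
    print(n,onz(u,z,c).round(4))
```

```text
bar_l [0.4572 0.14   0.069 ]
bar_r [0.4581 0.0239 0.069 ]
blue [0.5689 0.0357 0.0555]
white [0.555  0.1414 0.0555]
corner_rr [ 0.6786 -0.0423  0.0715]
corner_fr [ 0.4972 -0.0411  0.0715]
fl [0.4967 0.2112 0.0715]
```

```bash
python3 -m pendant '[0.003,-0.002,-0.01,0,0,-2.5,0.03, 0.003,-0.002,-0.015,0,0,-2.5,0.03, 0,0,-0.025,0,0,0,0.03, 0,0,-0.025,0,0,0,0.03, 0,0,-0.025,0,0,0,0.03, 0,0,-0.025,0,0,0,0.03, 0,0,-0.018,0,0,0,0.03, 0,0,-0.008,0,0,0,0.03, 0,0,0,0,0,0,0.03]'
python3 - <<'E'
from h import *
st()
im=ctrl.camera('wrist')[:,:,::-1]
cv2.imwrite('pics/d.png',im)
E
```

```text
time_s: 4.38
eef_pos: [0.4576, 0.0823, 0.0502]
eef_rot: [0.496, -0.496, 0.504, -0.504]
wrist_force: [0.7, -0.0, 0.5]
opening: 0.349
t 4.38 tcp [0.4576 0.0823 0.0502] jaw [ 1.    -0.016 -0.001] fing [-0.001  0.    -1.   ] F [ 0.7 -0.   0.5] open 0.349 q [-0.08  0.2   2.01 -0.    0.94 -0.06]
```

View pics/d.png

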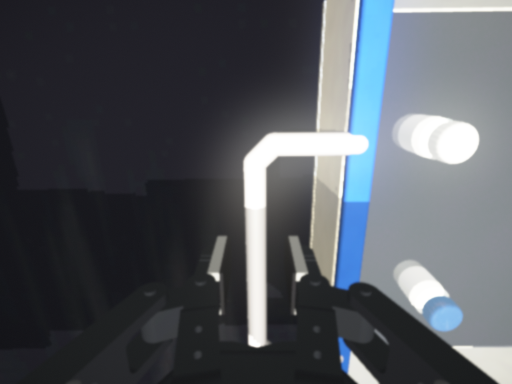

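```bash
python3 -m pendant '[0,0,0,0,0,0,0.0, 0,0,0,0,0,0,0.0, 0,0,0,0,0,0,0.0, 0,0,0,0,0,0,0.0]'
python3 - <<'E'
from h import *
st()
h=.23
th=np.linspace(0,1.53,18)
P=np.c_[-h*np.cos(th),h*np.sin(th)];print(np.diff(P,axis=0).round(4).tolist())
E
```

```text
time_s: 4.92
eef_pos: [0.457, 0.0827, 0.0511]
eef_rot: [0.496, -0.497, 0.504, -0.503]
wrist_force: [-6.1, -1.9, 7.4]
opening: 0.09
t 4.92 tcp [0.457  0.0827 0.0511] jaw [ 1.    -0.014 -0.002] fing [-0.002 -0.001 -1.   ] F [-6.1 -1.9  7.4] open 0.09 q [-0.08  0.2   2.01 -0.    0.94 -0.06]
[[0.0009, 0.0207], [0.0028, 0.0205], [0.0046, 0.0202], [0.0064, 0.0197], [0.0082, 0.019], [0.0098, 0.0182], [0.0114, 0.0173], [0.0129, 0.0162], [0.0143, 0.0149], [0.0156, 0.0136], [0.0168, 0.0121], [0.0178, 0.0106], [0.0187, 0.0089], [0.0194, 0.0072], [0.02, 0.0054], [0.0204, 0.0036], [0.0206, 0.0018]]
```

```bash
python3 -m pendant '[0.001,0,0.0207,0,0,0,0, 0.0028,0,0.0205,0,0,0,0, 0.0046,0,0.0202,0,0,0,0, 0.0064,0,0.0197,0,0,0,0, 0.0082,0,0.019,0,0,0,0, 0.0098,0,0.0182,0,0,0,0, 0.0114,0,0.0173,0,0,0,0, 0.0129,0,0.0162,0,0,0,0]'
python3 -c "
from h import *
st()"
```

```text
time_s: 5.92
eef_pos: [0.5098, 0.0825, 0.2009]
eef_rot: [0.493, -0.5, 0.506, -0.501]
wrist_force: [-14.9, -4.7, 2.0]
opening: 0.089
t 5.92 tcp [0.5098 0.0825 0.2009] jaw [ 1.    -0.014 -0.013] fing [-0.013 -0.001 -1.   ] F [-14.9  -4.7   2. ] open 0.089 q [-0.07  0.09  1.77 -0.    1.29 -0.05]
```

```bash
python3 -m pendant '[0.0115,0,0.0149,0,0,0,0, 0.0148,0,0.0136,0,0,0,0, 0.0163,0,0.0121,0,0,0,0, 0.0178,0,0.0106,0,0,0,0, 0.0187,0,0.0089,0,0,0,0, 0.0194,0,0.0072,0,0,0,0, 0.02,0,0.0054,0,0,0,0, 0.0204,0,0.0036,0,0,0,0, 0.0206,0,0.0018,0,0,0,0, 0,0,0,0,0,0,0, 0.002,0,0,0,0,0,0]'
python3 - <<'E'
from h import *
st()
for n in('side','scene'):
    im=ctrl.camera(n)[:,:,::-1]
    cv2.imwrite(f'pics/e_{n}.png',im)
E
```

```text
time_s: 7.3
eef_pos: [0.6778, 0.0817, 0.2842]
eef_rot: [-0.497, 0.495, -0.502, 0.506]
wrist_force: [-5.6, -4.0, 11.6]
opening: 0.089
t 7.3 tcp [0.6778 0.0817 0.2842] jaw [ 1.    -0.015  0.006] fing [ 0.006 -0.002 -1.   ] F [-5.6 -4.  11.6] open 0.089 q [-0.05  0.38  1.25 -0.    1.5  -0.04]
```

View pics/e_side.png

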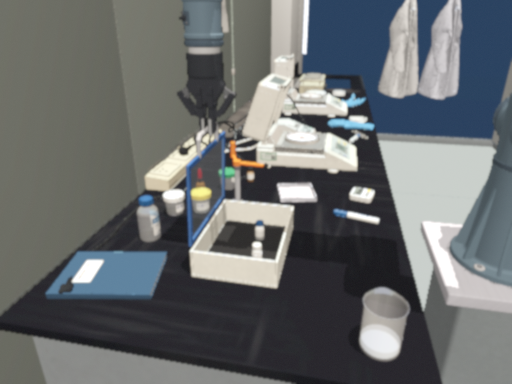

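View pics/e_scene.png

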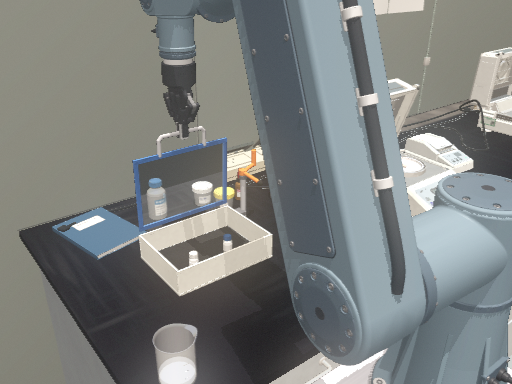

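The flap is up, with the bar at (182,135) in the scene picture. I'll release it, rise, and go over the pin.

```bash
python3 -m pendant '[0,0,0,0,0,0,0.045, 0,0,0,0,0,0,0.045, 0,0,0.03,0,0,0,0.045, 0,0,0.035,0,0,0,0.045, 0,-0.045,0,0,0,0,0.045, 0,-0.055,0,0,0,0,0.045, 0,-0.055,0,0,0,0,0.045, 0,-0.045,-0.01,0,0,0,0.045, 0,-0.01,-0.04,0,0,0,0.045, 0,0,-0.04,0,0,0,0.045, 0,0,0,0,0,0,0.045]'
python3 - <<'E'
from h import *
st()
c=cam('wrist');im=ctrl.camera('wrist')[:,:,::-1].copy()
u=proj([.6797,-.1299,.199],c)[0];print(u)
cv2.drawMarker(im,tuple(int(v) for v in u),(0,0,255),0,8)
for n in('stay_pin','prop_stay'):
    for r in ctrl.silhouettes(n,'wrist')[:2]: print(n,r['score'],r['bbox'])
cv2.imwrite('pics/f.png',im)
E
```

```text
time_s: 8.78
eef_pos: [0.6739, -0.1265, 0.2503]
eef_rot: [0.495, -0.498, 0.507, -0.501]
wrist_force: [-0.2, 0.3, -0.3]
opening: 0.525
t 8.78 tcp [ 0.6739 -0.1265  0.2503] jaw [ 1.    -0.015 -0.008] fing [-0.008  0.003 -1.   ] F [-0.2  0.3 -0.3] open 0.525 q [-0.36  0.42  1.27  0.    1.46 -0.34]
[266.78159891 218.25491747]
stay_pin 0.95 [124.5, 122.2, 279.9, 230.6]
prop_stay 0.63 [126.5, 122.5, 281.5, 232.7]
```

View pics/f.png

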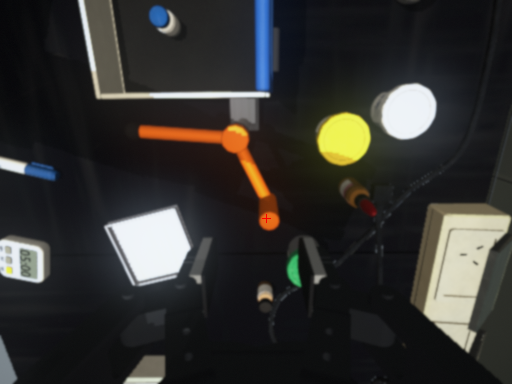

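Run:
```python
from h import *
c=cam('wrist')
print('pin',onz((269,219),.199,c).round(4),'post',onz((235,138),.170,c).round(4))
t=[onz(u,.014,c)[:2] for u in ((105,230),(178,206),(193,263),(133,287))];print(np.round(t,4),np.mean(t,0).round(4))
print('blue',onz((158,15),.055,c))
```

```text
pin [ 0.6856 -0.1346  0.199 ] post [ 0.6598 -0.0769  0.17  ]
[[ 0.4484 -0.2336]
 [ 0.5612 -0.1967]
 [ 0.5746 -0.2926]
 [ 0.4742 -0.3357]] [ 0.5146 -0.2646]
blue [0.57526107 0.03541532 0.055     ]
```

Run:
```python
from h import *
st()
c=cam('wrist');im=ctrl.camera('wrist')[:,:,::-1].copy()
u=proj([.6797,-.1299,.199],c)[0];print(u)
hsv=cv2.cvtColor(im,cv2.COLOR_BGR2HSV)
cv2.imwrite('pics/g.png',cv2.resize(im[100:300,90:310],None,fx=2.7,fy=2.7,interpolation=cv2.INTER_CUBIC))
np.save('c.npy',np.array([c[0],c[1],np.diag(c[2])]))
```

```text
t 8.93 tcp [ 0.6773 -0.1271  0.2574] jaw [ 1.    -0.014  0.003] fing [ 0.003 -0.001 -1.   ] F [ 0.1 -0.5  0.8] open 0.525 q [-0.36  0.41  1.26  0.    1.46 -0.34]
[261.27153375 213.43515733]
```

View pics/g.png

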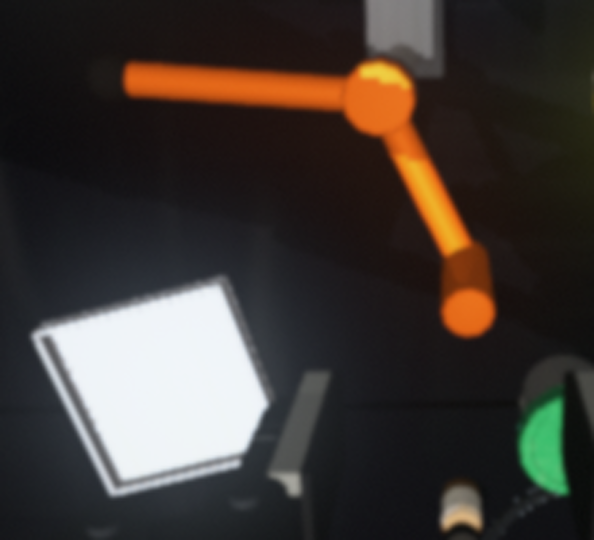

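Run:
```python
from h import *
a=np.load('c.npy');c=(a[0],a[1],np.diag(a[2]))
f=lambda x,y:(x/2.7+90,y/2.7+100)
print('pin',onz(f(468,312),.199,c).round(4),'post',onz(f(379,97),.170,c).round(4))
TL,TR,BL=[onz(f(*u),.014,c)[:2] for u in ((34,329),(226,278),(112,496))]
print(TL,TR,BL,'ctr',(TR+BL)/2,np.linalg.norm(TL-TR),np.linalg.norm(TL-BL))
st()
```

```text
pin [ 0.6813 -0.1317  0.199 ] post [ 0.6561 -0.0752  0.17  ]
[ 0.44734755 -0.22019003] [ 0.55554709 -0.19192509] [ 0.4728056  -0.32936222] ctr [ 0.51417634 -0.26064365] 0.11183043941225071 0.11210120130145773
t 8.97 tcp [ 0.6775 -0.1272  0.258 ] jaw [ 1.    -0.014  0.004] fing [ 0.004 -0.001 -1.   ] F [-0.4 -0.1 -0.2] open 0.523 q [-0.36  0.41  1.26  0.    1.46 -0.34]
```

```bash
python3 -m pendant '[0.0015,-0.002,-0.02,0,0,0,0.045, 0.0015,-0.002,-0.03,0,0,0,0.045, 0,0,-0.022,0,0,0,0.045, 0,0,-0.01,0,0,0,0.045, 0,0,0,0,0,0,0.0, 0,0,0,0,0,0,0.0, 0,0,0,0,0,0,0.0, 0,0,0,0,0,0,0.0]'
python3 - <<'E'
from h import *
st()
a=np.radians(-60-.8-np.arange(0,91,10));P=.06*np.c_[np.cos(a),np.sin(a)];print(np.diff(P,axis=0).round(4).tolist())
im=ctrl.camera('wrist')[:,:,::-1];cv2.imwrite('pics/i.png',im)
E
```

```text
time_s: 9.98
eef_pos: [0.6803, -0.1317, 0.1743]
eef_rot: [-0.497, 0.496, -0.503, 0.505]
wrist_force: [4.9, -2.1, 0.4]
opening: 0.158
t 9.97 tcp [ 0.6803 -0.1317  0.1743] jaw [ 1.    -0.015  0.003] fing [ 0.003 -0.001 -1.   ] F [ 4.9 -2.1  0.4] open 0.158 q [-0.36  0.48  1.33  0.    1.32 -0.35]
[[-0.0095, -0.0043], [-0.0101, -0.0026], [-0.0104, -0.0008], [-0.0104, 0.0011], [-0.0101, 0.0028], [-0.0094, 0.0046], [-0.0085, 0.0061], [-0.0073, 0.0075], [-0.0059, 0.0087]]
```

View pics/i.png

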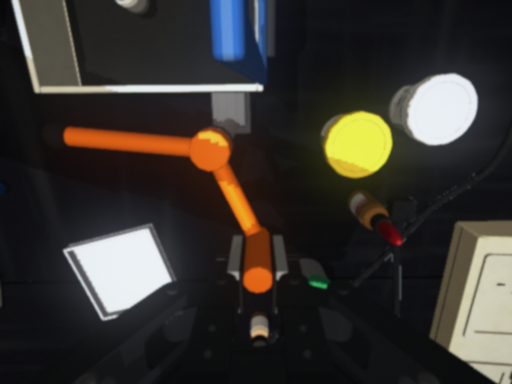

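```bash
python3 -m pendant '[-0.0095,-0.0043,0,0,0,0,0, -0.0101,-0.0026,0,0,0,0,0, -0.0104,-0.0008,0,0,0,0,0, -0.0104,0.0011,0,0,0,0,0, -0.0101,0.0028,0,0,0,0,0, -0.0094,0.0046,0,0,0,0,0, -0.0085,0.0061,0,0,0,0,0, -0.0073,0.0075,0,0,0,0,0, -0.0059,0.0087,0,0,0,0,0, -0.001,0.003,0,0,0,0,0]'
python3 - <<'E'
from h import *
st()
for n in('wrist','side','scene'):
    im=ctrl.camera(n)[:,:,::-1];cv2.imwrite(f'pics/j_{n}.png',im)
E
```

```text
time_s: 11.28
eef_pos: [0.603, -0.1156, 0.1751]
eef_rot: [-0.495, 0.496, -0.495, 0.513]
wrist_force: [30.8, -41.6, -23.2]
opening: 0.147
t 11.28 tcp [ 0.603  -0.1156  0.1751] jaw [ 1.    -0.018  0.017] fing [ 0.017 -0.019 -1.   ] F [ 30.8 -41.6 -23.2] open 0.147 q [-0.38  0.31  1.57 -0.01  1.24 -0.35]
```

View pics/j_wrist.png

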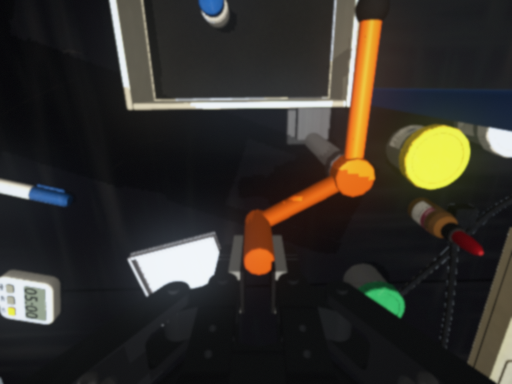

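View pics/j_side.png

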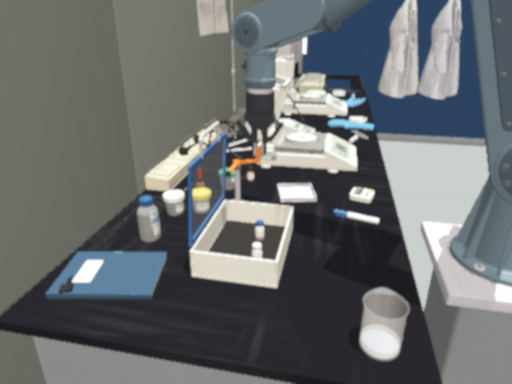

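```bash
python3 -m pendant '[0.002,-0.004,0,0,0,0,0, 0.002,-0.004,0,0,0,0,0, 0,0,0,0,0,0,0]'
python3 - <<'E'
from h import *
st();c=cam('wrist');im=ctrl.camera('wrist')[:,:,::-1];cv2.imwrite('pics/k.png',im)
st()
m=cv2.inRange(cv2.cvtColor(im,cv2.COLOR_BGR2HSV),(3,150,90),(20,255,255));m[300:]=0
from fit import p,T
for a in (0,.1,.2): 
  th=np.pi/2+a
  pt=T(p,(.065,-.160,.164));
  print(a,proj([pt,T(p,(.065-.08*np.sin(a),-.160+.08*np.cos(a),.164))],c).round(0))
E
```

```text
time_s: 11.8
eef_pos: [0.6035, -0.1169, 0.1744]
eef_rot: [-0.496, 0.495, -0.501, 0.507]
wrist_force: [12.4, -11.8, -7.4]
opening: 0.142
t 11.8 tcp [ 0.6035 -0.1169  0.1744] jaw [ 1.    -0.017  0.007] fing [ 0.007 -0.006 -1.   ] F [ 12.4 -11.8  -7.4] open 0.142 q [-0.38  0.32  1.56 -0.    1.26 -0.37]
t 11.85 tcp [ 0.6035 -0.1169  0.1744] jaw [ 1.    -0.017  0.007] fing [ 0.007 -0.006 -1.   ] F [ 13.1 -12.6  -6.7] open 0.151 q [-0.38  0.32  1.56 -0.    1.26 -0.37]
0 [[344. 174.]
 [361.   6.]]
0.1 [[344. 174.]
 [343.   7.]]
0.2 [[344. 174.]
 [326.  10.]]
```

View pics/k.png

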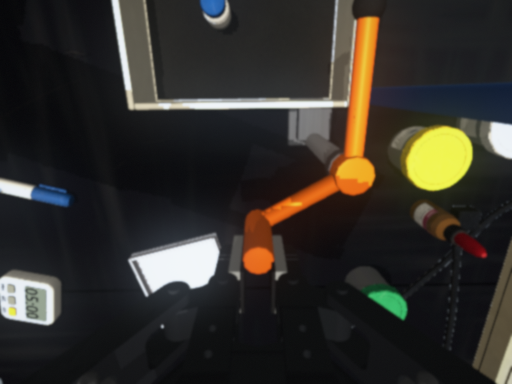

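View pics/j_scene.png

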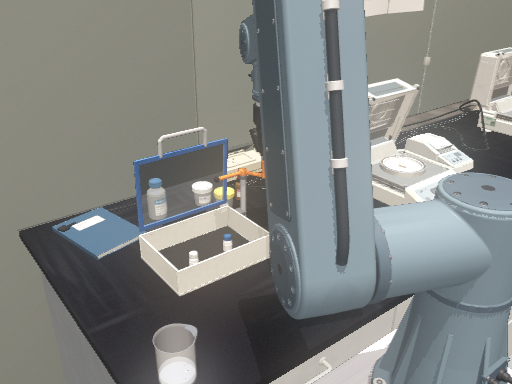

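```bash
python3 -m pendant '[0,0,0,0,0,0,0.045, 0,0,0,0,0,0,0.045, 0,0,0.02,0,0,0,0.045, 0,0,0.04,0,0,0,0.045, -0.02,0,0.02,0,0,6,0.045, -0.02,0.01,0,0,0,10,0.045, -0.02,0.02,0,0,0,10,0.045, -0.02,0.03,0,0,0,10,0.045, -0.02,0.03,0,0,0,10,0.045, 0,0.03,0,0,0,10,0.045, 0,0.02,0,0,0,10,0.045, 0,0.01,0,0,0,10,0.045]'
python3 -m pendant '[0,0,0,0,0,10,0.045, 0,0,0,0,-5,5,0.045, 0,0,0,0,-5,0,0.045, 0,0,0,0,0,0,0.045, 0,0,0,0,0,0,0.045]'
python3 - <<'E'
from h import *
st();c=cam('wrist');im=ctrl.camera('wrist')[:,:,::-1].copy();cv2.imwrite('pics/l.png',im)
st()
print(proj([.5685,.036,.0555],c))
for r in ctrl.silhouettes('blue_vial_center','wrist')[:2]: print(r['score'],r['bbox'])
for n in('side','scene'):cv2.imwrite(f'pics/l_{n}.png',ctrl.camera(n)[:,:,::-1])
E
```

```text
time_s: 13.35
eef_pos: [0.5007, 0.0382, 0.255]
eef_rot: [0.702, -0.701, 0.088, -0.089]
wrist_force: [0.2, 0.5, -0.2]
opening: 0.529
time_s: 13.98
eef_pos: [0.5011, 0.0368, 0.2544]
eef_rot: [0.706, -0.703, -0.063, -0.061]
wrist_force: [0.3, -0.3, 0.2]
opening: 0.527
t 13.97 tcp [0.5011 0.0368 0.2544] jaw [-0.003  1.     0.003] fing [ 0.174  0.004 -0.985] F [ 0.3 -0.3  0.2] open 0.527 q [-0.19 -0.13  1.89  0.04  1.21 -1.77]
t 14.03 tcp [0.5013 0.0368 0.2541] jaw [-0.003  1.     0.003] fing [ 0.174  0.004 -0.985] F [ 0.   0.4 -0.1] open 0.527 q [-0.19 -0.13  1.89  0.04  1.21 -1.77]
[[255.82495545 188.41925297]]
0.87 [244.9, 166.3, 263.1, 196.1]
```

View pics/l.png

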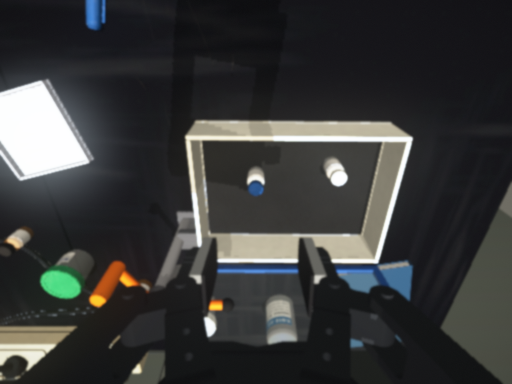

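View pics/l_side.png

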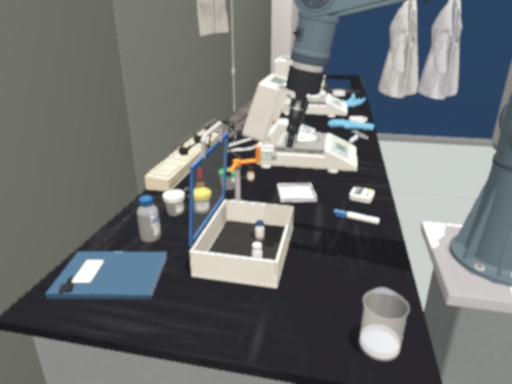

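```bash
python3 -m pendant '[0.0235,0,-0.02,0,0,0,0.045, 0.0235,0,-0.02,0,0,0,0.045, 0.0235,0,-0.02,0,0,0,0.045, 0,0,-0.03,0,0,0,0.045, 0,0,-0.035,0,0,0,0.045, 0,0,-0.035,0,0,0,0.045, 0,0,-0.03,0,0,0,0.045, 0,0,-0.025,0,0,0,0.045, 0,0,-0.015,0,0,0,0.045, 0,0,-0.005,0,0,0,0.045, 0,0,0,0,0,0,0.045]'
python3 - <<'E'
from h import *
st();im=ctrl.camera('wrist')[:,:,::-1].copy();cv2.imwrite('pics/m.png',im)
E
```

```text
time_s: 15.55
eef_pos: [0.5716, 0.0368, 0.0185]
eef_rot: [0.706, -0.703, -0.063, -0.061]
wrist_force: [-0.5, 0.4, -0.6]
opening: 0.525
t 15.55 tcp [0.5716 0.0368 0.0185] jaw [-0.003  1.     0.003] fing [ 0.174  0.004 -0.985] F [-0.5  0.4 -0.6] open 0.525 q [-0.16  0.37  1.88  0.05  0.72 -1.77]
```

View pics/m.png

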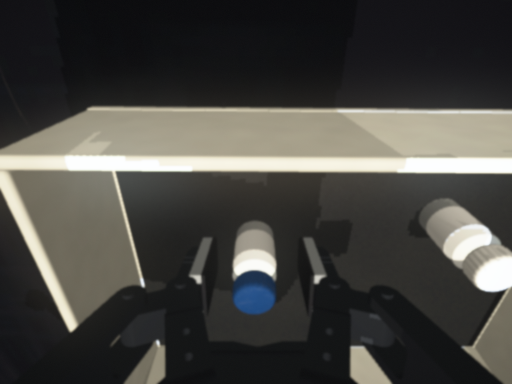

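```bash
python3 -m pendant '[0,0,0,0,0,0,0, 0,0,0,0,0,0,0, 0,0,0,0,0,0,0, 0,0,0,0,0,0,0, 0,0,0.005,0,0,0,0, 0,0,0.015,0,0,0,0, 0,0,0.02,0,0,0,0, 0,0,0.02,0,0,0,0, 0,0,0,0,0,0,0]'
python3 - <<'E'
from h import *
st();im=ctrl.camera('wrist')[:,:,::-1].copy();cv2.imwrite('pics/n.png',im)
cv2.imwrite('pics/n_side.png',ctrl.camera('side')[:,:,::-1])
E
```

```text
time_s: 16.73
eef_pos: [0.5729, 0.0366, 0.0807]
eef_rot: [0.705, -0.703, -0.064, -0.062]
wrist_force: [1.1, -0.5, -0.6]
opening: 0.237
t 16.73 tcp [0.5729 0.0366 0.0807] jaw [-0.003  1.     0.003] fing [ 0.178  0.003 -0.984] F [ 1.1 -0.5 -0.6] open 0.237 q [-0.16  0.26  1.87  0.04  0.84 -1.76]
```

View pics/n.png

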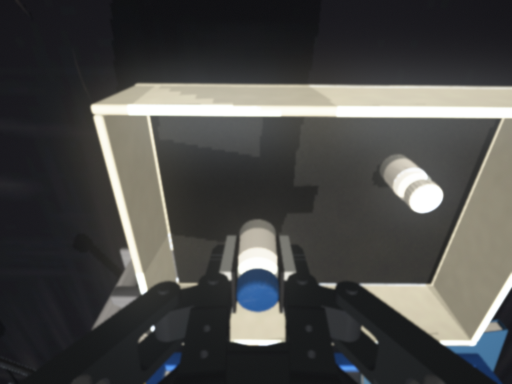

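View pics/n_side.png

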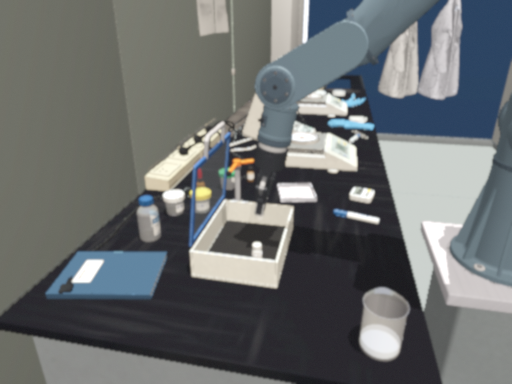

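```bash
python3 -m pendant '[0,0,0.03,0,0,0,0, -0.02,0,0.02,0,0,0,0, -0.03,-0.02,0,0,0,0,0, -0.03,-0.04,0,0,0,0,0, 0,-0.05,0,0,0,0,0, 0,-0.05,0,0,0,0,0, 0,-0.05,0,0,0,0,0, 0.01,-0.05,0,0,0,0,0, 0.01,-0.03,0,0,0,0,0, 0.005,-0.007,0,0,0,0,0, 0,0,0,0,0,0,0, 0,0,0,0,0,0,0]'
python3 - <<'E'
from h import *
st();c=cam('wrist');im=ctrl.camera('wrist')[:,:,::-1].copy()
print(proj([.514,-.2605,.003],c))
cv2.imwrite('pics/o.png',im)
for r in ctrl.silhouettes('carry_tray','wrist')[:1]: print(r['score'],r['bbox'])
E
```

```text
time_s: 18.32
eef_pos: [0.5158, -0.2585, 0.1275]
eef_rot: [0.706, -0.703, -0.063, -0.06]
wrist_force: [0.5, 0.5, 0.2]
opening: 0.233
t 18.32 tcp [ 0.5158 -0.2585  0.1275] jaw [-0.005  1.     0.005] fing [ 0.172  0.005 -0.985] F [0.5 0.5 0.2] open 0.233 q [-0.74  0.21  1.81  0.14  1.   -2.38]
[[254.28298856 161.62695838]]
0.93 [177.3, 82.7, 322.0, 222.7]
```

View pics/o.png

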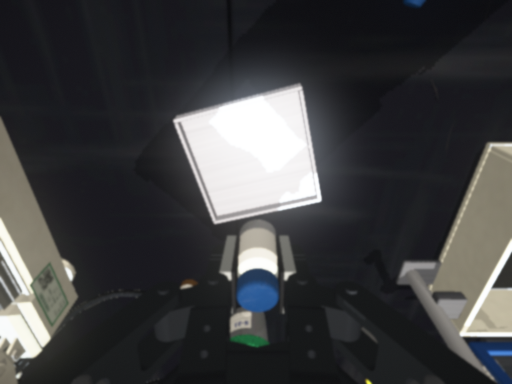

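```bash
python3 -m pendant '[0.001,-0.002,-0.02,0,0,0,0, 0,0,-0.025,0,0,0,0, 0,0,-0.025,0,0,0,0, 0,0,-0.02,0,0,0,0, 0,0,-0.01,0,0,0,0, 0,0,-0.006,0,0,0,0, 0,0,0,0,0,0,0, 0,0,0,0,0,0,0]'; python3 -c "
from h import *
st()"
```

```text
time_s: 19.42
eef_pos: [0.5178, -0.2625, 0.023]
eef_rot: [0.705, -0.703, -0.063, -0.061]
wrist_force: [0.0, -0.8, -0.1]
opening: 0.237
t 19.43 tcp [ 0.5178 -0.2625  0.023 ] jaw [-0.003  1.     0.002] fing [ 0.175  0.003 -0.985] F [ 0.  -0.8 -0.1] open 0.237 q [-0.74  0.38  1.85  0.17  0.79 -2.43]
```

```bash
python3 -m pendant '[0,0,-0.003,0,0,0,0, 0,0,-0.002,0,0,0,0, 0,0,-0.001,0,0,0,0, 0,0,0,0,0,0,0]'
python3 - <<'E'
from h import *
st()
cv2.imwrite('pics/p_side.png',cv2.resize(ctrl.camera('side')[110:240,200:360,::-1],None,fx=4,fy=4))
E
```

```text
time_s: 19.92
eef_pos: [0.5175, -0.2623, 0.0174]
eef_rot: [0.706, -0.703, -0.063, -0.061]
wrist_force: [-5.3, 2.4, 12.5]
opening: 0.234
t 19.93 tcp [ 0.5175 -0.2623  0.0174] jaw [-0.004  1.     0.003] fing [ 0.174  0.004 -0.985] F [-5.3  2.4 12.5] open 0.234 q [-0.74  0.39  1.85  0.17  0.78 -2.43]
```

View pics/p_side.png

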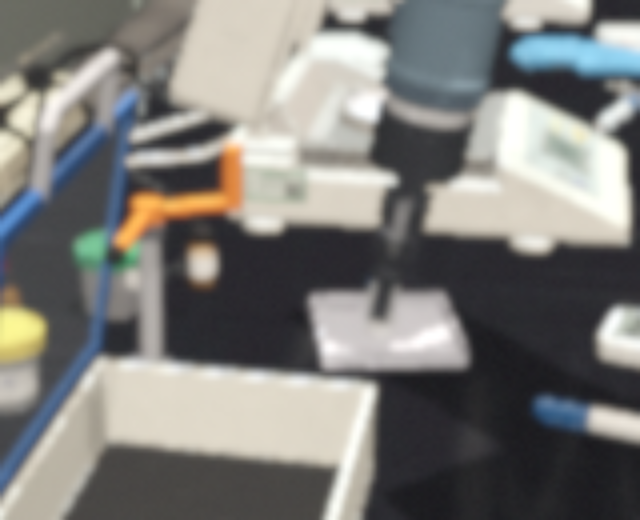

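```bash
python3 -m pendant '[0,0,0.001,0,0,0,0.0, 0,0,0,0,0,0,0.045, 0,0,0,0,0,0,0.045, 0,0,0,0,0,0,0.045, -0.002,0,0.01,0,0,0,0.045, -0.004,0,0.025,0,0,0,0.045, -0.007,0,0.04,0,0,0,0.045, -0.007,0,0.04,0,0,0,0.045, -0.02,0,0.04,0,0,0,0.045, -0.03,0,0,0,0,0,0.045, 0,0,0,0,0,0,0.045]'
python3 - <<'E'
from h import *
st()
cv2.imwrite('pics/q_w.png',ctrl.camera('wrist')[:,:,::-1])
cv2.imwrite('pics/q_side.png',cv2.resize(ctrl.camera('side')[110:290,170:350,::-1],None,fx=3.3,fy=3.3))
cv2.imwrite('pics/q_scene.png',ctrl.camera('scene')[:,:,::-1])
E
```

```text
time_s: 21.35
eef_pos: [0.4462, -0.2623, 0.1732]
eef_rot: [0.705, -0.704, -0.063, -0.061]
wrist_force: [0.2, 0.0, 0.2]
opening: 0.522
t 21.35 tcp [ 0.4462 -0.2623  0.1732] jaw [-0.002  1.     0.002] fing [ 0.174  0.002 -0.985] F [0.2 0.  0.2] open 0.522 q [-0.85  0.01  1.92  0.15  1.09 -2.48]
```

View pics/q_w.png

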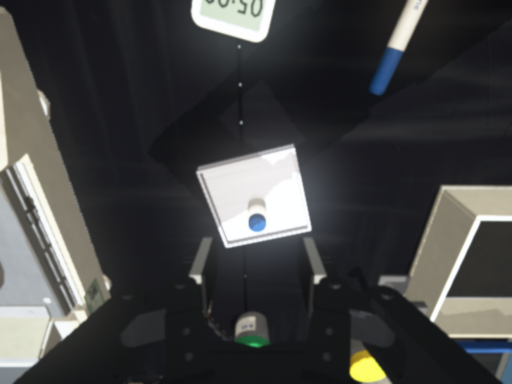

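View pics/q_side.png

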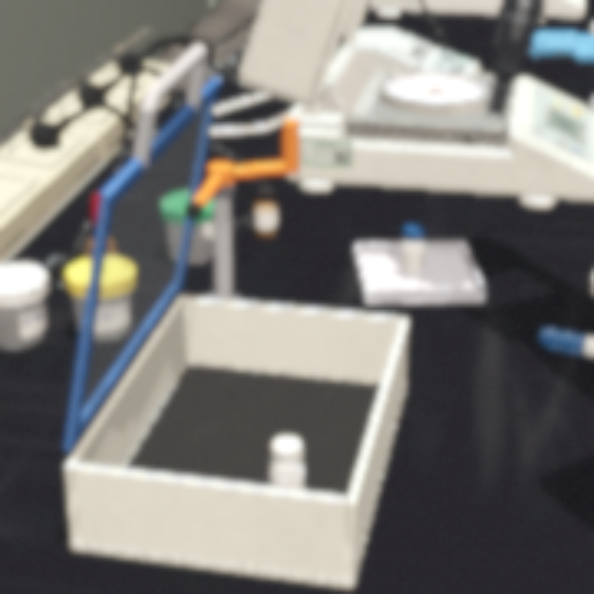

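View pics/q_scene.png

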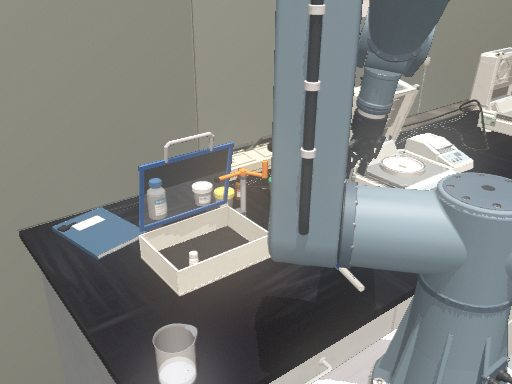

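The vial stands in the tray at (257,218) in the wrist picture. I'll wait to confirm that the flap settles on the stay.

```bash
Z='x'; python3 -m pendant '[-0.03,0,0.02,0,0,0,0.045, -0.03,0,0.02,0,0,0,0.045, 0,0,0,0,0,0,0.045, 0,0,0,0,0,0,0.045, 0,0,0,0,0,0,0.045, 0,0,0,0,0,0,0.045, 0,0,0,0,0,0,0.045, 0,0,0,0,0,0,0.045, 0,0,0,0,0,0,0.045, 0,0,0,0,0,0,0.045, 0,0,0,0,0,0,0.045, 0,0,0,0,0,0,0.045]'
cat > ck.py <<'E'
from h import *
from fit import p,T,D
import sys
im=ctrl.camera('side')[:,:,::-1].copy();n=sys.argv[1]
big=cv2.resize(im[110:290,170:350],None,fx=3.3,fy=3.3)
for th,col in((1.53,(0,255,0)),(1.34,(0,0,255)),(1.2,(255,0,255))):
    for r,y in((.23,.052),(.23,-.052),(.19,.126),(.19,-.126)):
        u=proj(T(p,(.095-r*np.cos(th),y,.069+r*np.sin(th))),D)[0];cv2.drawMarker(big,(int((u[0]-170)*3.3),int((u[1]-110)*3.3)),col,0,10)
cv2.imwrite(f'pics/ck{n}.png',big);np.save(f'ck{n}.npy',im);st()
E
python3 ck.py 1
python3 -m pendant '[0,0,0,0,0,0,0.045, 0,0,0,0,0,0,0.045, 0,0,0,0,0,0,0.045, 0,0,0,0,0,0,0.045, 0,0,0,0,0,0,0.045, 0,0,0,0,0,0,0.045, 0,0,0,0,0,0,0.045, 0,0,0,0,0,0,0.045, 0,0,0,0,0,0,0.045, 0,0,0,0,0,0,0.045, 0,0,0,0,0,0,0.045, 0,0,0,0,0,0,0.045]'
python3 -m pendant '[0,0,0,0,0,0,0.045, 0,0,0,0,0,0,0.045, 0,0,0,0,0,0,0.045, 0,0,0,0,0,0,0.045, 0,0,0,0,0,0,0.045, 0,0,0,0,0,0,0.045, 0,0,0,0,0,0,0.045, 0,0,0,0,0,0,0.045, 0,0,0,0,0,0,0.045, 0,0,0,0,0,0,0.045, 0,0,0,0,0,0,0.045, 0,0,0,0,0,0,0.045]'
python3 ck.py 2
python3 -c "
import numpy as np
a,b=[np.load(f'ck{i}.npy').astype(int)[120:230,180:250] for i in(1,2)];print(abs(a-b).mean(),abs(a-b).max())"
```

```text
time_s: 23.0
eef_pos: [0.3872, -0.2622, 0.2122]
eef_rot: [0.706, -0.703, -0.063, -0.061]
wrist_force: [0.5, -1.2, 0.4]
opening: 0.526
t 23.05 tcp [ 0.3872 -0.2622  0.2122] jaw [-0.003  1.     0.003] fing [ 0.174  0.004 -0.985] F [ 0.8 -0.1  0.2] open 0.525 q [-0.95 -0.15  1.99  0.15  1.2  -2.57]
time_s: 24.55
eef_pos: [0.3873, -0.2621, 0.2122]
eef_rot: [0.706, -0.703, -0.063, -0.061]
wrist_force: [-0.5, -0.2, -0.5]
opening: 0.53
time_s: 26.05
eef_pos: [0.3873, -0.2622, 0.2122]
eef_rot: [0.706, -0.703, -0.063, -0.061]
wrist_force: [0.0, -1.1, 0.0]
opening: 0.527
t 26.1 tcp [ 0.3872 -0.2622  0.2122] jaw [-0.003  1.     0.003] fing [ 0.174  0.004 -0.985] F [-0.6  0.4 -1.1] open 0.526 q [-0.95 -0.15  1.99  0.15  1.2  -2.57]
0.6457575757575758 17
```

View pics/ck2.png

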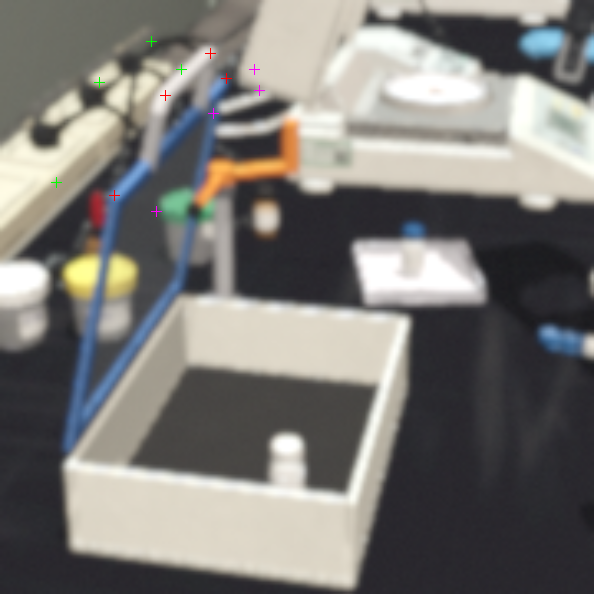

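Run:
```python
from h import *
from fit import p,T,D
for a in (1.57,1.5,1.4):
    # pin rel: rotate (30,-52) clockwise by a
    c,s=np.cos(a),np.sin(a);x,y=.03,-.052
    r=(c*x+s*y,-s*x+c*y)
    u=proj([T(p,(.065+r[0],-.16+r[1],.199)),T(p,(.065-.08*c,-.16+.08*s,.164))],D);print(a,((u-[170,110])*3.3).round(0).tolist())
```

```text
1.57 [[294.0, 125.0], [196.0, 208.0]]
1.5 [[293.0, 123.0], [204.0, 209.0]]
1.4 [[290.0, 121.0], [214.0, 209.0]]
```

```bash
python3 -c "
from bench import ctrl
print(ctrl.hand_in())"
```

```text
the job is handed in; nothing more can be done
None
```

The job is done and handed in at about 26 s of the 72 s allowed. I raised the flap by its bar to the stop, swung the prop stay in, and stood the blue-capped vial upright near the middle of the aluminium tray.

Last checks before hand-in:
- **Flap:** in the side view it rests at about 1.34 rad. It had not visibly moved between pictures taken 3 s apart.
- **Stay:** the arm tip lies where the stop (1.57 rad) should put it. The pin alone fits about 1.40–1.57 rad, because its position in that view changes too little to say more.
- **Vials:** the blue-capped vial stands upright in the tray, and the white-capped one still stands where it was in the box.
- **Robot:** it was clear of everything, with about 1 N on the wrist.

The wrist force read about 55 N for a moment when I pushed the stay against its stop with the fingers. That is under the 120 N wrist limit, and I eased it off before letting go.

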